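# Jack up the bench shaker by its lift point and hold it

### The job

The rubber feet on one side of the bench shaker are to be changed: set the small lever jack flat on the bench with its saddle cup squarely under the round spigot of the shaker's marked lift lug. Then pump the jack's handle all the way down, so that the spigot seats in the cup and both feet on that side rise clear of the bench. Finish while still holding the handle down (let go and the shaker sinks), the jack alone carrying that side, the shaker not shoved out of place and the things around left alone.

Things in the scene. Friction and masses are not known exactly. Their poses are not given: they have to be found in the camera images.
- lift_spigot (a point): Lift point: centre of the lower end of a round steel spigot, 13 mm across, 8 mm long, 42 mm above the bench, hanging from the shaker's lift lug. The lug (steel bracket 34 mm wide, 6 mm thick, top 56 mm up, chevron pointing down at it) sticks out 45 mm from the middle of the shaker's -y side; the spigot is 28 mm out. Axes as the shaker's: -y straight out of the lug side, z up.
- shaker: White bench shaker, about 2.2 kg, loose, on four rubber feet. Housing 200 (x) x 180 (y) mm, underside 22 mm up; platform with black mat and rails, highest point 117 mm. Origin on the bench under its middle; x points from the control panel (dark display, two knobs) to the rear, +y away from the lug side.
- foot_front (a point): Underside of the rubber foot at the panel end of the lug side, on the shaker at (-76, -66, 0) mm. At height 0 while it stands; rises about 10 mm when the jack is fully up.
- foot_rear (a point): Underside of the rubber foot at the rear end of the lug side, on the shaker at (76, -66, 0) mm. Same as foot_front.
- jack: Small grey steel lever jack, loose, about 0.85 kg. Origin on the bench under the lever pin (pin 48 mm up); x to the saddle end, -x to the handle end, z up. Base plate 66 mm wide, 6 mm thick, from x = -100 to +60 mm. Two upright cheek plates form a block 40 mm wide (y), x = -28 to +17 mm, up to 60 mm high: grasp it here, across y.
- jack_grip (a point): Grasp centre of the jack: midway between its two cheek plates, 40 mm above its underside at the jack's x = 0, y = 0 (40 mm wide across y); same axes as the jack. The lever bar slopes up from the cheeks towards -x.
- saddle_cup (a point): Centre of the rim of the jack's saddle, a round dark steel cup (36 mm outside, 30 inside, 4 deep) at x = +36 mm on the jack. Handle up: rim 34 mm, cup floor 30 mm above the bench, so it passes 8 mm below the spigot. It rises 45 mm per rad of handle, 27 mm in all; the floor meets the spigot at about 0.27 rad and then lifts the shaker.
- handle_pad (a point): Middle of the top face of the black pad (46 long, 40 wide, 11 mm thick) on the jack's handle, 125 mm from the pin along the bar, 12 mm above its centre line. At rest the bar slopes up to -x by 0.45 rad, face 113 mm above the bench; fully down 0.15 rad below level, 41 mm. Press from above with closed fingers (2 N, 4 to 8 N under load) or pinch its sides. Axes as the bar's.
- jack_handle (a joint): Angle of the jack's handle: 0 = up at rest, grows as it is pressed, 0.6 rad = all the way down against its stop. It springs back up when released; nothing latches it.
- tape: Roll of masking tape lying flat, 98 mm across, 25 mm high, near the front edge; origin under its middle. Leave alone.
- felt_pen: Felt marker lying down, 139 mm long, 19 mm high, near the front edge; origin under its middle. Leave alone.
- forceps: Thin steel forceps lying down, 144 mm long, 9 mm high, to the right; origin under its middle. Leave alone.
- dropper: Brown dropper bottle, 33 mm across, 79 mm high, standing to the left of the shaker; origin under its middle. Leave alone.

How it is judged:
By the outcome, as a careful person would: the job done as asked, in the order asked, and still so for the second after the job is handed in, while the arm keeps its last pose, push and grip.
It also fails if it takes over 45 s, if anything falls off the work surface, if the arm or the gripper's body presses on something with over 40 N, if the wrist force passes 120 N, or if a joint passes its speed limit or range.

### The arm

A 6-joint arm with a two-finger parallel gripper is mounted at the origin on a cart in front of the work surface, level with it; the furniture and walls round the work are solid. World frame = base frame: x ahead of the robot, y to its left, z up, the work surface at z = 0. Lengths are in m, angles in rad, forces in N, time in s.
With the tool pointing down it reaches from about 0.4 to 0.825 m from the base axis. Payload 7 kg.
Tool frame: the origin (TCP) lies at the centre of the arm's flange, where the gripper is bolted on; the fingertips stand 178 mm ahead of it and the grasp point (between the pads) lies ahead of it (tcp_to_grasp is the z of the grasp point in the tool frame, in m); z points along the fingers, x is the direction in which the jaws open and shut, and the axes are right-handed (so a half turn about z gives the same grasp; the last joint's range is limited). The gripper opens to 88 mm and grips with 3 to 60 N. Pads are 19 mm wide; open, the fingers measure 130 mm over their backs; the gripper's body (78 mm by 193 mm) begins 47 mm behind the grasp point.
Start: joints at [-1.005, 0.359, 0.012, 0, -1.224, -0.288], TCP at [0.185, -0.649, 0.405] pointing down, gripper open.
Joint ranges: [-3.07, 3.07], [-1.43, 2.12], [-1.02, 1.25], [-3.03, 1.67], [-3.05, -0], [-3.03, 3.03]. Speed limits (rad/s): [2.39, 2.39, 3.01, 3.14, 3.14, 3.14].

### API

Orientations are given as [roll, pitch, yaw] about the fixed x, y, z axes, in that order (R = Rz(yaw) Ry(pitch) Rx(roll)).
In Python, from station import get_state, grab_frame, job_done, tcp_to_grasp gives the robot as it stands.
- The arm moves only by the tool drive_tool, never from a script. Its argument "moves" is a list of rows, each a list of 7 numbers: the shift along the tool's x, y, z in mm, then the turn, a rotation vector about the tool's x, y, z in degrees, then the closure, from -1 (fully open) to 1 (shut), so that 0 is half open. In form: [[dx, dy, dz, ax, ay, az, claw], ...]. A call has 1 to 12 rows; each row is the pose to reach, as a shift and turn from the pose commanded when the call began, along the tool's axes at that moment; what a row does not reach only later rows make up. A row lasts 1/8 s, in which the tool goes at most 62.5 mm and 10.7 degrees, less where a joint would pass 70% of its speed; a pose out of reach is approached as far as the arm can. A call with a gripper value outside its range is refused whole. The fingers move at their own pace and stop on an object; "grip_force" is the grip in N (left out, the last holds). Time passes only in rows, so rows that repeat a pose let the fingers close. It gives the time, the measured TCP pose, the force and the opening at its end, in the units of the state.
- get_state(): the state, without advancing time (a new reading comes with each control period).
- grab_frame(name): name is "side" or "top"; returns a dict with "img" (400x640x3 uint8, red, green, blue), "range_z" (400x640 float32, m along the optical axis (not along the pixel's ray), 0 where there is no reading), "fovy" (degrees; the focal length in pixels is half the picture's height over the tangent of half this angle, whatever the lens; pixels are square), "cx", "cy" (the principal point, pixels), "rvec" (rotation vector, rad) and "tvec" (3), from world to camera coordinates, as OpenCV has them. Camera axes: x right, y down, z forward; pixel columns grow to the right and rows downward; lengths in m; the calibration is good to about 2 mm. A picture is of the moment at which its call begins.
- job_done(): hands the job in, once; it reports no verdict.
The state is a dict: "t": time; "q": joint angles; "qd": joint speeds; "joint_efforts": joint torques, N m; "eef_pos": TCP position; "ee_rot": TCP orientation; "force": force on the tool from outside, world axes, zero at the start; "moment": the same for the moment, N m; "width": finger opening in m.
Only numpy, scipy, OpenCV 4.12 (cv2) and the standard library are available. Lean on these libraries where they do the work, as an engineer would, in place of code of your own. Each camera call takes 0.05 s, during which the arm holds its last target. There are 200 camera calls.

## Working session

There is one attempt and no reset: what is moved stays moved. The work goes in short steps, Python scripts to look and compute and a tool call to move; the robot and the scene stay as the last step left them, time stands still between calls to the robot, and variables do not carry over. Pictures are saved under pics/ and viewed, about 8 in all and at most 12, crops included, and the job is handed in when it is done.

Besides the shell and the picture viewer there is one more tool, called as name(argument=value, ...) on one line, values as JSON. drive_tool: Moves the arm, as the interface text tells. Its arguments: {"type":"object","properties":{"moves":{"type":"array"},"grip_force":{"type":"number"}},"required":["moves"]}

```bash
ls; mkdir -p pics; cat > h.py <<'E'
import numpy as np,cv2
from station import *
def cam(n):
    f=grab_frame(n);f['R']=cv2.Rodrigues(np.array(f['rvec'],float))[0];f['t']=np.array(f['tvec'],float).ravel()
    f['f']=200/np.tan(np.radians(f['fovy'])/2);return f
def pts(f):
    z=f['range_z'];v,u=np.mgrid[0:400,0:640]
    c=np.stack([(u-f['cx'])/f['f']*z,(v-f['cy'])/f['f']*z,z],-1)
    return (c-f['t'])@f['R']
def proj(f,p):
    c=np.atleast_2d(p)@f['R'].T+f['t'];return c[:,:2]/c[:,2:]*f['f']+[f['cx'],f['cy']]
def save(f,name,box=None,s=1):
    im=f['img'][...,::-1]
    if box: im=im[box[1]:box[3],box[0]:box[2]]
    cv2.imwrite('pics/'+name+'.png',cv2.resize(im,None,fx=s,fy=s,interpolation=cv2.INTER_CUBIC))
E
python3 - <<'E'
from h import *
s=get_state();print(s,tcp_to_grasp)
a=cam('top');b=cam('side')
for f in(a,b):print(-f['R'].T@f['t'],f['R'][2],f['f'],f['cx'],f['cy'])
cv2.imwrite('pics/a.png',a['img'][...,::-1]);cv2.imwrite('pics/b.png',b['img'][...,::-1])
E
```

```text
pics
{'t': 0.0, 'q': array([-1.00489709e+00,  3.59353991e-01,  1.10439235e-02, -3.66967569e-04,
       -1.22408320e+00, -2.88093329e-01]), 'qd': array([-7.54211458e-05,  1.01242108e-03,  1.15559195e-03,  8.75162118e-04,
       -4.57252089e-04,  8.13876971e-04]), 'joint_efforts': array([-7.63051848e-04, -5.82726753e+01,  2.93056512e+01,  6.99719444e+00,
        6.95014576e-03, -1.33099084e-04]), 'eef_pos': array([ 0.18505437, -0.64892354,  0.40373419]), 'ee_rot': array([-3.14146963e+00, -1.62915036e-03,  1.84847716e+00]), 'force': array([-0.1997662 , -0.38272658,  0.0883461 ]), 'moment': array([ 0.03423151, -0.07016181,  0.05351529]), 'width': 0.08764780332525683} 0.1593
[0.36315807 0.03630308 1.58290685] [ 0.09800944  0.00115144 -0.99518482] 507.3305663658038 326.66394823301323 197.5390478272554
[0.39135947 0.92606778 0.74436385] [ 0.10507675 -0.78761353 -0.60714397] 425.79283017939366 318.75238403329814 201.43762678061384
```

View pics/a.png

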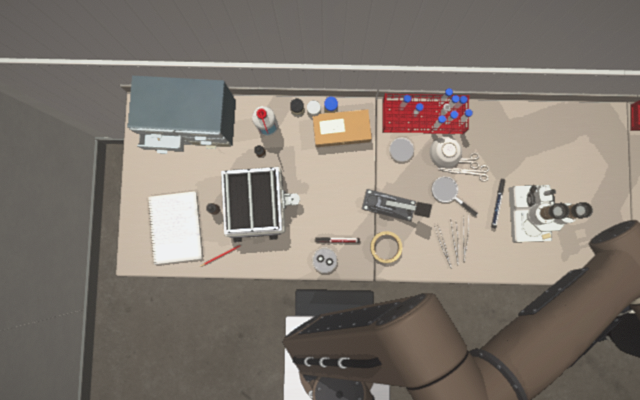

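View pics/b.png

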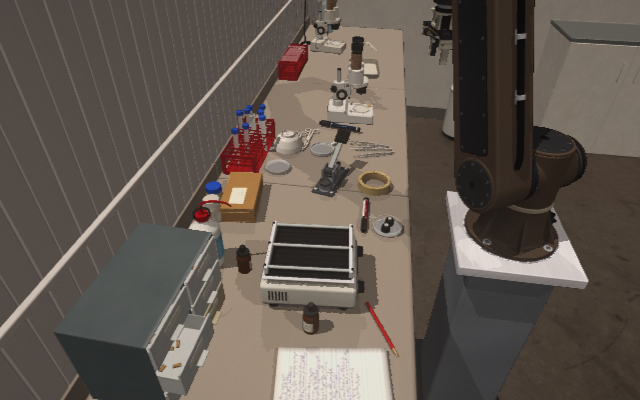

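Top view: the shaker is at (253,202) with its lug pointing right at (292,200). The jack is at (395,205) with its saddle end left and its pad right at (424,210). Next I'll zoom in and get metric positions.

```bash
python3 - <<'E'
from h import *
a=cam('top');P=pts(a);np.save('P.npy',P)
save(a,'c',(205,150,445,270),3.33)
# shaker platform/housing heights, lug heights
m=(P[...,2]>.02)&(P[...,2]<.2)
def box(u0,u1,v0,v1,z0,z1):
    mm=np.zeros_like(m);mm[v0:v1,u0:u1]=1
    q=P[mm&(P[...,2]>z0)&(P[...,2]<z1)];return q
q=box(210,300,155,250,.06,.13)
print('shaker',len(q),q.min(0),q.max(0),cv2.minAreaRect(q[:,:2].astype('f4')*1000))
q=box(284,305,185,215,.045,.065);print('lug',len(q),q.min(0),q.max(0),cv2.minAreaRect(q[:,:2].astype('f4')*1000))
q=box(355,440,180,225,.045,.067);print('cheek',len(q),q.mean(0),cv2.minAreaRect(q[:,:2].astype('f4')*1000))
q=box(355,440,180,225,.085,.13);print('pad',len(q),q.mean(0),cv2.minAreaRect(q[:,:2].astype('f4')*1000))
q=box(355,440,180,225,.003,.13);print('jack',len(q),q.mean(0),cv2.minAreaRect(q[:,:2].astype('f4')*1000))
E
```

```text
shaker 4229 [0.37407932 0.12126463 0.06000252] [0.60117933 0.38880882 0.12732671] ((487.82635498046875, 254.57388305664062), (220.3272247314453, 268.1909484863281), 3.9005186557769775)
lug 151 [0.4909345  0.12126463 0.04711861] [0.52558409 0.16742766 0.06360471] ((508.18536376953125, 144.2958526611328), (34.00668716430664, 45.789127349853516), 1.7011486291885376)
cheek 163 [ 0.50268868 -0.14041074  0.05810999] ((502.486572265625, -143.34449768066406), (50.48698043823242, 44.41617965698242), 76.72564697265625)
pad 255 [ 0.4803821  -0.2363087   0.11092575] ((483.4317321777344, -226.88697814941406), (74.70122528076172, 39.99058532714844), 75.9412841796875)
jack 1809 [ 0.50394187 -0.18235631  0.03123813] ((509.321533203125, -182.28689575195312), (138.59539794921875, 263.870849609375), 1.1725342273712158)
```

View pics/c.png

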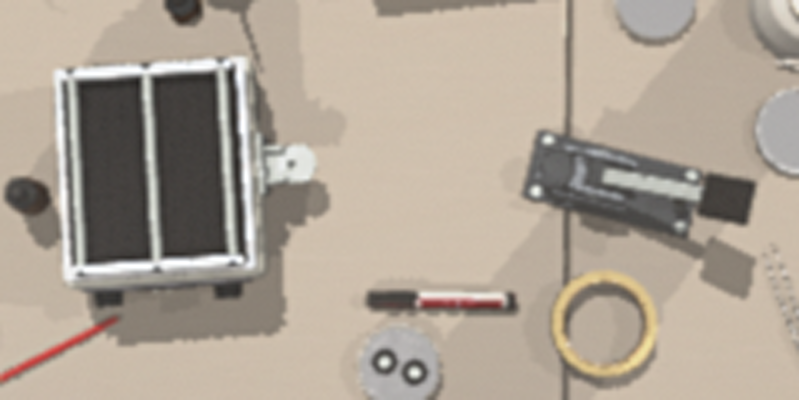

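```bash
python3 - <<'E'
from h import *
P=np.load('P.npy')
def box(u0,u1,v0,v1,z0,z1):
    p=P[v0:v1,u0:u1].reshape(-1,3);return p[(p[:,2]>z0)&(p[:,2]<z1)]
def rect(q):
    r=cv2.minAreaRect(q[:,:2].astype('f4')*1000);return len(q),[np.round(x,1) for x in r],np.median(q[:,2])
print('rails',rect(box(215,290,160,245,.108,.125)))
print('plat',rect(box(215,283,160,245,.098,.125)))
for z0,z1 in((.05,.06),(.052,.058)):print('lug',rect(box(284,305,185,215,z0,z1)))
q=box(284,305,185,215,.05,.06)
# lug side edges per y-slice
for y in np.arange(.124,.166,.005):
    s=q[abs(q[:,1]-y)<.0026];print(round(y,3),s[:,0].min().round(4),s[:,0].max().round(4)) if len(s) else 0
print('base',rect(box(355,428,180,225,.0035,.010)))
p=box(355,440,180,225,.003,.10);
print('basez',np.percentile(p[:,2],[5,20,50]))
pd=box(410,440,195,225,.095,.13);print('pad',rect(pd),pd.mean(0))
bar=box(385,425,190,220,.064,.098);c=np.polyfit(bar[:,1],bar[:,0],1);print('bar',len(bar),c,bar.mean(0))
s=box(355,385,185,215,.025,.036);print('cup',rect(s),s.mean(0))
E
```

```text
rails (712, [array([497. , 260.4]), array([181.7, 149.4]), np.float64(5.5)], np.float64(0.1152162030660456))
plat (2748, [array([496.6, 260.4]), array([187.1, 167.1]), np.float64(5.1)], np.float64(0.10241153276033538))
lug (124, [array([508.3, 144.3]), array([33.8, 45.7]), np.float64(1.7)], np.float64(0.05609301734851735))
lug (78, [array([508.4, 144.4]), array([33.6, 45.6]), np.float64(1.7)], np.float64(0.055377525286900264))
0.124 0.4983 0.5193
0.129 0.4919 0.5256
0.134 0.4917 0.5251
0.139 0.4918 0.5225
0.144 0.4915 0.5226
0.149 0.4976 0.5191
0.154 0.4976 0.5193
0.159 0.5006 0.5193
0.164 0.494 0.5187
base (704, [array([ 509. , -163.4]), array([138.2, 226.1]), np.float64(1.1)], np.float64(0.005890384129900832))
basez [0.00341542 0.00464372 0.00814324]
pad (221, [array([ 480.2, -239.7]), array([48.3, 40. ]), np.float64(75.9)], np.float64(0.11427960632267319)) [ 0.47941819 -0.24048942  0.11410246]
bar 119 [0.23020033 0.53524064] [ 0.49217921 -0.18706068  0.07962511]
cup (108, [array([ 510.4, -105.3]), array([46.8, 35.4]), np.float64(75.3)], np.float64(0.03099350265783563)) [ 0.51248334 -0.10384491  0.03070895]
```

```bash
python3 - <<'E'
from h import *
a=cam('top')
b=[a['img'][y:y+56,x:x+56,::-1] for x,y in((265,172),(360,178))]
cv2.imwrite('pics/d.png',cv2.resize(np.hstack(b),None,fx=7,fy=7,interpolation=cv2.INTER_CUBIC))
E
```

```text
(no output)
```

View pics/d.png

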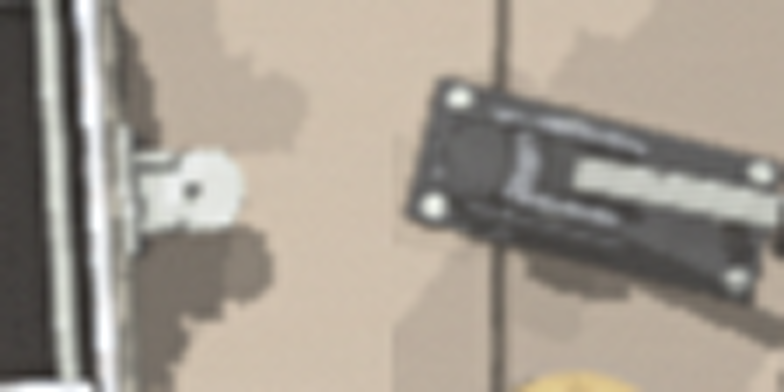

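```bash
python3 - <<'E'
from h import *
a=cam('top');C=-a['R'].T@a['t']
def ray(u,v,z):
    d=a['R'].T@np.array([(u-a['cx'])/a['f'],(v-a['cy'])/a['f'],1]);return (C+d*(z-C[2])/d[2])*1000
def L(x,y):return 265+(x+.5)/7-.5,172+(y+.5)/7-.5
def J(x,y):return 360+(x-392+.5)/7-.5,178+(y+.5)/7-.5
for n,p in dict(dot=(193,189),tip=(243,190),root=(136,190),c203=(203,190)).items():print(n,ray(*L(*p),.056).round(1))
for n,p in dict(b1=(459,97),b2=(433,206),b3=(760,172),b4=(736,278)).items():print(n,ray(*J(*p),.009).round(1))
print('cup',ray(*J(476,150),.034).round(1))
print('pad',ray(424.5,210,.113))
P=pts(a)
# housing -y side: z .03-.08 points right side of shaker
q=P[160:245,270:300].reshape(-1,3);q=q[(q[:,2]>.03)&(q[:,2]<.095)&((q[:,0]<.48)|(q[:,0]>.54))]
print(len(q));
for x in np.arange(.41,.6,.02):
    s=q[abs(q[:,0]-x)<.01];print(x.round(2),len(s),s[:,1].min().round(4) if len(s) else 0, np.median(s[:,1]) if len(s) else 0)
E
```

```text
dot [508.3 142.4  56. ]
tip [508.3 120.8  56. ]
root [507.3 167.   56. ]
c203 [507.9 138.   56. ]
b1 [540. -94.   9.]
b2 [491.1 -83.1   9. ]
b3 [ 509.2 -228.4    9. ]
b4 [ 461.8 -217.9    9. ]
cup [514.  -99.7  34. ]
pad [ 477.38977222 -246.87514302  113.        ]
307
0.41 64 0.163 0.1804605376616835
0.43 29 0.1637 0.1689247355639017
0.45 34 0.1655 0.16969701586566446
0.47 37 0.1653 0.17280493307711522
0.49 0 0 0
0.51 0 0 0
0.53 0 0 0
0.55 31 0.1744 0.17848306980884318
0.57 34 0.175 0.18167512107668193
0.59 27 0.1772 0.1830818237660234
```

Lug tip, housing side and top dot together put the spigot near (508, 140) mm. The jack origin is about (505, -136), yaw about 77.3°. I'll write a helper that gives the move to a wanted pose.

```bash
cat >> h.py <<'E'
from scipy.spatial.transform import Rotation as Ro
def togo(x,y,z,yawdeg):
    "tool-frame shift (mm) and turn (deg) from measured pose to TCP x,y,z, tool down with tool-x at yawdeg"
    s=get_state();R=Ro.from_euler('xyz',s['ee_rot']);T=Ro.from_euler('xyz',[np.pi,0,np.radians(yawdeg)])
    d=R.inv().apply(np.array([x,y,z])-s['eef_pos'])*1000;r=(R.inv()*T).as_rotvec(degrees=True)
    print('go',d.round(1),r.round(2),'| pos',s['eef_pos'].round(4),'rpy',np.degrees(s['ee_rot']).round(1),'F',s['force'].round(1),'w',round(s['width'],4),'t',round(s['t'],2))
E
python3 -c "
from h import *
togo(.505,-.1357,.32,167.3)"
```

```text
go [405.9 448.4  84.5] [ 2.000e-02 -4.000e-02 -6.139e+01] | pos [ 0.1851 -0.649   0.4042] rpy [-180.    -0.   105.9] F [-0.2 -0.4  0.6] w 0.0875 t 0.25
```

drive_tool(moves=[[41,45,0,0,0,-6,-1],[82,90,0,0,0,-12,-1],[123,135,0,0,0,-18,-1],[164,180,0,0,0,-24,-1],[205,225,20,0,0,-31,-1],[246,270,40,0,0,-37,-1],[287,315,60,0,0,-43,-1],[328,360,70,0,0,-50,-1],[369,405,84,0,0,-56,-1],[406,448,84,0,0,-61.4,-1],[406,448,84,0,0,-61.4,-1],[406,448,84,0,0,-61.4,-1]], grip_force=50)

```text
t: 1.75
eef_pos: [0.5044, -0.1356, 0.3205]
ee_rot: [-3.141, -0.001, 2.921]
force: [0.4, 0.5, 0.2]
width: 0.0876
```

```bash
python3 - <<'E'
from h import *
togo(.505,-.1357,.1993,167.3)
b=cam('side');save(b,'e',(270,90,430,210),5)
print(proj(b,[[.505,-.1357,.04],[.505,-.1357,.06]]))
E
```

```text
go [ -0.7   0.  121.2] [-0.01 -0.04  0.04] | pos [ 0.5044 -0.1356  0.3205] rpy [-180.    -0.   167.3] F [0.4 0.5 0.2] w 0.0876 t 1.75
[[328.64815992 172.13192251]
 [328.85785717 166.49698268]]
```

View pics/e.png

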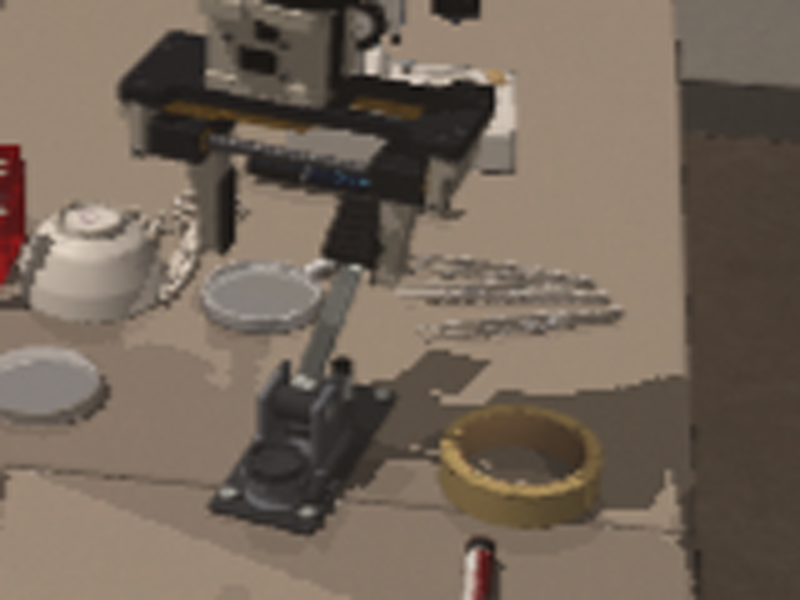

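The side view shows the cup at crop (275,465), the cheeks at x 258–350, and the grasp target projecting to (293,411), between the cheeks. The fingers straddle them, so I'll descend and close.

drive_tool(moves=[[0,0,30,0,0,0,-1],[-0.7,0,60,0,0,0,-1],[-0.7,0,90,0,0,0,-1],[-0.7,0,110,0,0,0,-1],[-0.7,0,121,0,0,0,-1],[-0.7,0,121,0,0,0,-1],[-0.7,0,121,0,0,0,0],[-0.7,0,121,0,0,0,1],[-0.7,0,121,0,0,0,1],[-0.7,0,121,0,0,0,1],[-0.7,0,121,0,0,0,1]], grip_force=55)

```text
t: 3.18
eef_pos: [0.505, -0.1359, 0.1997]
ee_rot: [-3.141, -0.001, 2.92]
force: [-7.1, 3.7, 5.3]
width: 0.0433
```

drive_tool(moves=[[0,0,0,0,0,0,1],[0,0,0,0,0,0,1],[0,0,0,0,0,0,1],[0,0,0,0,0,0,1]])

```text
t: 3.68
eef_pos: [0.5041, -0.1359, 0.1994]
ee_rot: [-3.141, -0.003, 2.92]
force: [-4.6, 1.9, 5.0]
width: 0.0394
```

```bash
python3 - <<'E'
from h import *
togo(.505,-.1357,.2053,167.3)
b=cam('side');save(b,'f',(270,100,430,220),5)
E
```

```text
go [-0.8  0.4 -5.9] [-0.02 -0.15 -0.01] | pos [ 0.5041 -0.1359  0.1994] rpy [-1.800e+02 -1.000e-01  1.673e+02] F [-4.6  1.9  5. ] w 0.0394 t 3.67
```

View pics/f.png

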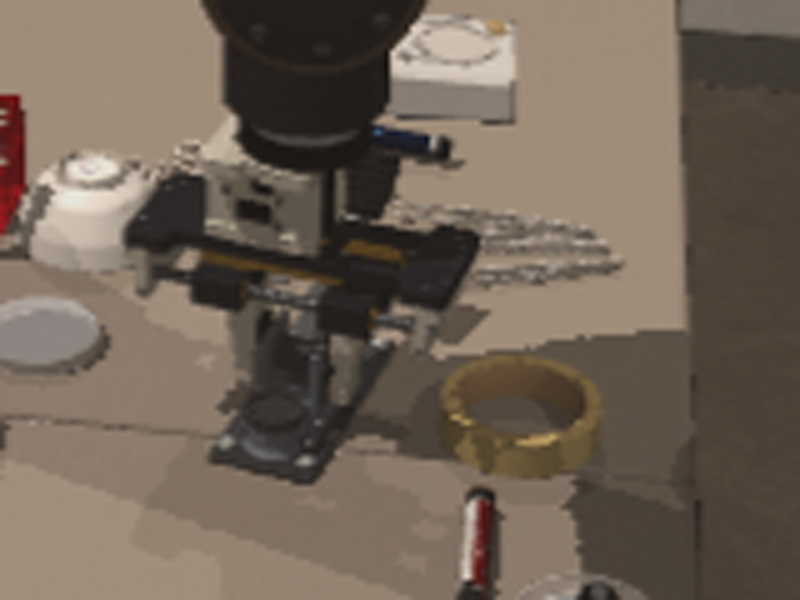

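The jack is gripped (39.4 mm). I'll lift 6 mm, then carry it to a standoff about 50 mm short of its final place.

drive_tool(moves=[[0,0,-2,0,0,0,1],[0,0,-4,0,0,0,1],[0,0,-6,0,0,0,1],[0,0,-6,0,0,0,1]])

```text
t: 4.22
eef_pos: [0.5053, -0.136, 0.2057]
ee_rot: [3.142, 0.0, 2.92]
force: [0.8, -0.1, -7.9]
width: 0.0399
```

```bash
python3 - <<'E'
from h import *
print(get_state()['moment'])
togo(.5158,.0538,.2053,185.1)
E
```

```text
[ 0.11394969  0.05794943 -0.03061781]
go [ 31.4 187.4   0.4] [ 0.000e+00  1.000e-02 -1.779e+01] | pos [ 0.5053 -0.136   0.2057] rpy [180.    0.  167.3] F [ 0.8 -0.1 -7.9] w 0.0399 t 4.22
```

Full weight is held (7.9 N).

drive_tool(moves=[[2,12,0,0,0,-1,1],[6,36,0,0,0,-4,1],[10,62,0,0,0,-7,1],[15,90,0,0,0,-10,1],[20,118,0,0,0,-13,1],[25,146,0,0,0,-15,1],[29,172,0,0,0,-17,1],[31,187,0,0,0,-17.8,1],[31,187,0,0,0,-17.8,1],[31,187,0,0,0,-17.8,1]])

```text
t: 5.48
eef_pos: [0.5158, 0.053, 0.2055]
ee_rot: [-3.141, -0.001, -3.053]
force: [0.3, -0.3, -8.1]
width: 0.0398
```

```bash
python3 - <<'E'
from h import *
togo(.5114,.1036,.2023,185.1)
a=cam('top');b=cam('side')
A=cv2.resize(a['img'][160:240,260:380,::-1],None,fx=6.6,fy=6.6,interpolation=cv2.INTER_CUBIC)
save(b,'g2',(250,150,410,270),5);cv2.imwrite('pics/g.png',A)
j=np.array([.5158,.0538,0]);d=np.array([np.cos(np.radians(95.1)),np.sin(np.radians(95.1)),0])
s=get_state();j[:2]=s['eef_pos'][:2]
c=j+d*.036+[0,0,.040];tip=j+d*.060+[0,0,.012]
print(c, proj(a,[c,tip]),proj(b,[c,tip]))
P=pts(a)[170:230,290:350].reshape(-1,3)
q=P[(P[:,2]>.028)&(P[:,2]<.05)&(P[:,1]>.06)&(P[:,1]<.135)];print(len(q),q.min(0),q.max(0),q.mean(0))
q=P[(P[:,2]>.006)&(P[:,2]<.02)&(P[:,1]>.06)&(P[:,1]<.135)];print(len(q),q.min(0),q.max(0),q.mean(0),np.percentile(q[:,1],[98]))
E
```

```text
go [-0.2 50.8  3.2] [-0.01 -0.04  0.  ] | pos [0.5158 0.053  0.2055] rpy [-180.    -0.  -174.9] F [ 0.3 -0.3 -8.1] w 0.0398 t 5.47
[0.51266153 0.08848837 0.04      ] [[310.15657951 197.99908494]
 [302.73995113 199.39889449]] [[314.7056814  219.11209157]
 [313.98692307 233.40578034]]Traceback (most recent call last):
  File "<stdin>", line 11, in <module>
    return umr_minimum(a, axis, None, out, keepdims, initial, where)
ValueError: zero-size array to reduction operation minimum which has no identity
```

View pics/g.png

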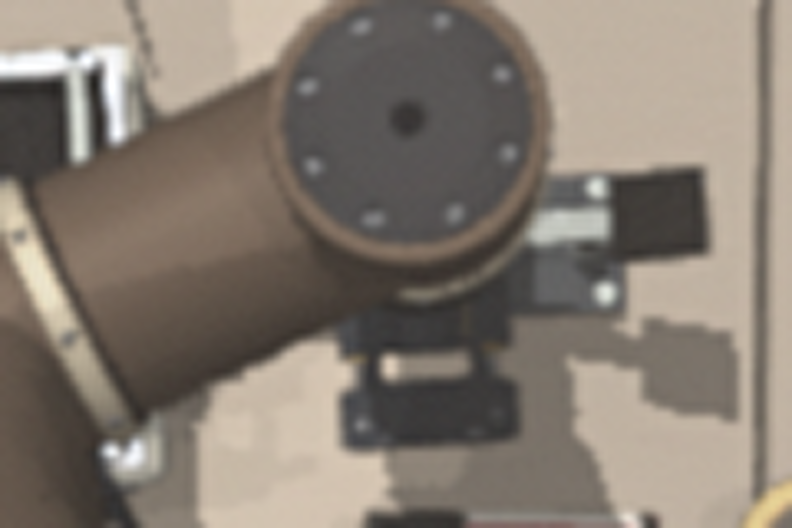

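```bash
python3 - <<'E'
from h import *
a=cam('top');C=-a['R'].T@a['t']
def ray(u,v,z):
    d=a['R'].T@np.array([(u-a['cx'])/a['f'],(v-a['cy'])/a['f'],1]);return (C+d*(z-C[2])/d[2])*1000
d=np.array([np.cos(np.radians(95.1)),np.sin(np.radians(95.1))])
o=np.array([515.8,53.0])
for p in((597,188),(604,293)):
    r=ray(260+(p[0]+.5)/6.6-.5,160+(p[1]+.5)/6.6-.5,.015)[:2]-o;print(r@d,r@[-d[1],d[0]])
o=np.array([505,-136]);d=np.array([np.cos(np.radians(77.3)),np.sin(np.radians(77.3))])
for r in([540,-94],[491.1,-83.1],[509.2,-228.4],[461.8,-217.9]):
    r=np.array(r)-o;print('old',r@d,r@[-d[1],d[0]])
E
```

```text
-89.54108452810063 -25.029896456491855
-89.19608018809087 24.738682198936395
old 48.6670679980753 -24.910168455285802
old 48.549915134231384 25.18979437111249
old -89.21603780231524 -24.41103436677478
old -89.39363517720824 24.137688161963595
```

View pics/g2.png

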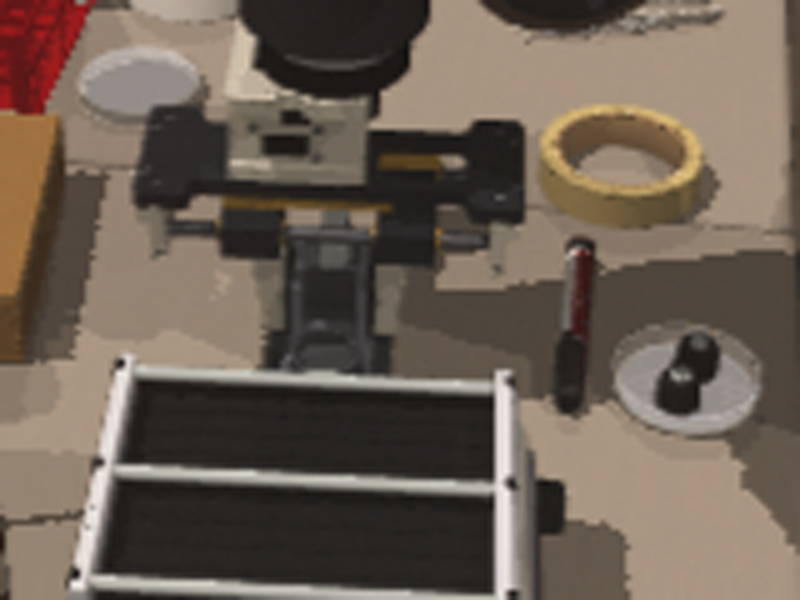

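The base bolts sit at +48.6 and −89.3 mm along the grip (midpoint −20.3, model −20), so the jack is centred in the grip to about 0.5 mm. I'll slide in at a 2–3 mm lift.

drive_tool(moves=[[0,0,2,0,0,0,1],[0,6,3,0,0,0,1],[0,14,3,0,0,0,1],[0,22,3,0,0,0,1],[0,30,3,0,0,0,1],[0,37,3,0,0,0,1],[0,43,3,0,0,0,1],[0,47,3,0,0,0,1],[0,50,3,0,0,0,1],[0,51.7,3,0,0,0,1],[0,51.7,3,0,0,0,1]])

```text
t: 7.0
eef_pos: [0.5115, 0.1048, 0.2027]
ee_rot: [-3.142, -0.0, -3.052]
force: [0.2, -0.1, -7.9]
width: 0.0401
```

```bash
python3 -c "
from h import *
togo(.5116,.1046,.1995,185.1)"
```

```text
go [-0.1 -0.2  3.2] [-0.   -0.    0.02] | pos [0.5115 0.1048 0.2027] rpy [-180.    -0.  -174.9] F [ 0.2 -0.1 -7.9] w 0.0401 t 7.0
```

There was no contact. Lower to the bench.

drive_tool(moves=[[0,0,1,0,0,0,1],[0,0,2,0,0,0,1],[0,0,3,0,0,0,1],[0,0,3.3,0,0,0,1],[0,0,3.3,0,0,0,1]])

```text
t: 7.62
eef_pos: [0.5115, 0.1047, 0.1995]
ee_rot: [-3.141, -0.0, -3.052]
force: [-1.3, -0.3, -3.8]
width: 0.0397
```

drive_tool(moves=[[0,0,0.4,0,0,0,1],[0,0,0.4,0,0,0,1],[0,0,0.4,0,0,0,0],[0,0,0.4,0,0,0,-1],[0,0,0.4,0,0,0,-1],[0,0,0.4,0,0,0,-1],[0,0,0.4,0,0,0,-1],[0,0,0.4,0,0,0,-1]])

```text
t: 8.62
eef_pos: [0.5115, 0.1048, 0.199]
ee_rot: [3.142, 0.0, -3.052]
force: [-0.3, 0.7, -0.1]
width: 0.0852
```

drive_tool(moves=[[0,0,-20,0,0,0,-1],[0,0,-60,0,0,0,-1],[0,-20,-100,0,0,0,-1],[0,-50,-130,0,0,0,1],[0,-80,-135,0,0,0,1],[0,-110,-135,0,0,0,1],[0,-160,-135,0,0,0,1],[0,-210,-135,0,0,0,1],[0,-260,-135,0,0,0,1],[0,-260,-135,0,0,0,1],[0,-260,-135,0,0,0,1]])

```text
t: 10.0
eef_pos: [0.5344, -0.1543, 0.3337]
ee_rot: [3.141, -0.0, -3.053]
force: [0.7, 0.2, -0.1]
width: 0.0128
```

```bash
python3 - <<'E'
from h import *
togo(.5116,.1046,.1995,185.1)
a=cam('top');np.save('P2.npy',pts(a))
cv2.imwrite('pics/k.png',cv2.resize(a['img'][160:244,262:374,::-1],None,fx=7,fy=7,interpolation=cv2.INTER_CUBIC))
b=cam('side');save(b,'k2',(240,150,400,270),5)
E
```

```text
go [-1.000e-01  2.599e+02  1.343e+02] [ 0.01 -0.02 -0.05] | pos [ 0.5344 -0.1543  0.3337] rpy [ 180.    -0.  -174.9] F [ 0.7  0.2 -0.1] w 0.0128 t 10.0
```

View pics/k.png

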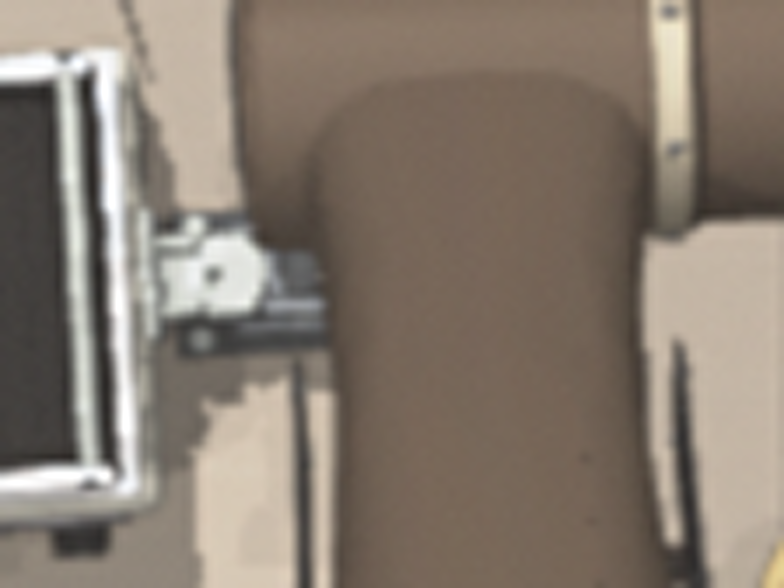

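The dot is unchanged at u=292.1, so the shaker has not moved, and the lug sits over the saddle end. The front base bolt is at crop (202,337). I'll check the jack's pose from that bolt and move above the pad.

```bash
python3 - <<'E'
from h import *
a=cam('top');C=-a['R'].T@a['t']
def ray(u,v,z):
    d=a['R'].T@np.array([(u-a['cx'])/a['f'],(v-a['cy'])/a['f'],1]);return (C+d*(z-C[2])/d[2])*1000
d=np.array([np.cos(np.radians(95.1)),np.sin(np.radians(95.1))])
r=ray(262+202.5/7-.5,160+337.5/7-.5,.009)[:2]-[511.5,104.8];print('bolt',r@d,r@[-d[1],d[0]])
togo(.521,-.002,.320,185.1)
E
```

```text
bolt 47.63932383910559 23.311121000242785
go [-1.000e-01  1.519e+02  1.410e+01] [0.01 0.01 0.09] | pos [ 0.5346 -0.1533  0.3341] rpy [ 180.     0.  -174.8] F [0.2 0.3 0.4] w 0.0029 t 10.15
```

drive_tool(moves=[[0,30,0,0,0,0,1],[0,70,0,0,0,0,1],[0,110,0,0,0,0,1],[0,140,5,0,0,0,1],[0,152,14,0,0,0,1],[0,152,20,0,0,0,1],[0,152,27,0,0,0,1],[0,152,33,0,0,0,1],[0,152,37,0,0,0,1],[0,152,40,0,0,0,1],[0,151,42,0,0,0,1]])

```text
t: 11.52
eef_pos: [0.5213, -0.004, 0.292]
ee_rot: [-3.142, 0.0, -3.052]
force: [-0.1, 0.8, 1.6]
width: 0.0006
```

```bash
python3 - <<'E'
from h import *
o=np.array([.5115,.1048]);d=np.array([np.cos(np.radians(95.1)),np.sin(np.radians(95.1))])
for ph in(.1,.25,.4,.5,.6):
    th=.45-ph;x=-.125*np.cos(th)+.012*np.sin(th);z=.048+.125*np.sin(th)+.012*np.cos(th)+.0095*abs(np.sin(th))
    p=o+d*x;print(ph);togo(p[0],p[1],z+.178,185.1)
b=cam('side');save(b,'m',(240,140,400,260),5)
E
```

```text
0.1
go [ 0.1 -4.1  8.6] [-0.    0.01  0.01] | pos [ 0.5213 -0.004   0.292 ] rpy [-180.     0.  -174.9] F [-0.1  0.8  1.6] w 0.0006 t 11.53
0.25
go [  0.1 -10.9  27.5] [-0.    0.01  0.01] | pos [ 0.5213 -0.004   0.292 ] rpy [-180.     0.  -174.9] F [-0.1  0.8  1.6] w 0.0006 t 11.53
0.4
go [  0.1 -15.   47.3] [-0.    0.01  0.01] | pos [ 0.5213 -0.004   0.292 ] rpy [-180.     0.  -174.9] F [-0.1  0.8  1.6] w 0.0006 t 11.53
0.5
go [  0.1 -16.2  59.8] [-0.    0.01  0.01] | pos [ 0.5213 -0.004   0.292 ] rpy [-180.     0.  -174.9] F [-0.1  0.8  1.6] w 0.0006 t 11.53
0.6
go [  0.1 -16.2  71.4] [-0.    0.01  0.01] | pos [ 0.5213 -0.004   0.292 ] rpy [-180.     0.  -174.9] F [-0.1  0.8  1.6] w 0.0006 t 11.53
```

View pics/m.png

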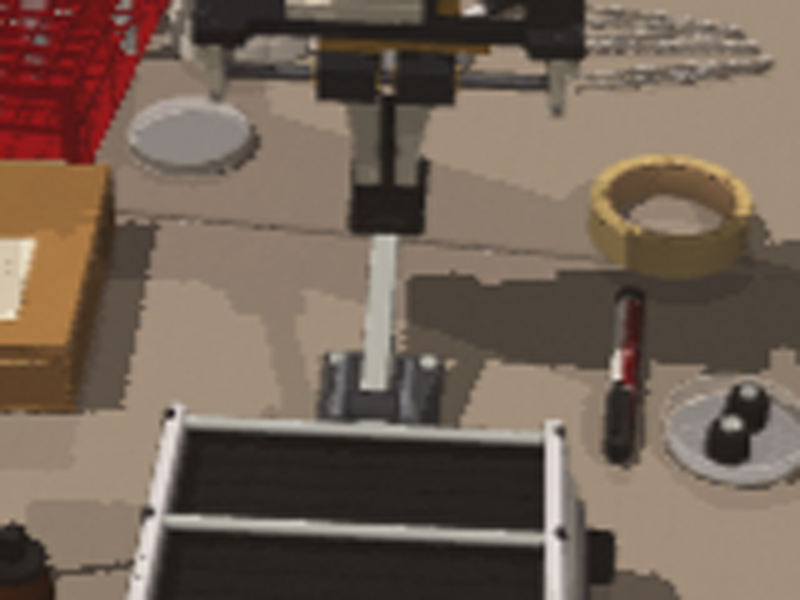

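The closed fingers are centred on the pad and in contact at 1.6 N. I'll press along the pad's arc to about 0.25 rad.

drive_tool(moves=[[0,-2,4,0,0,0,1],[0,-4,8.5,0,0,0,1],[0,-6,14,0,0,0,1],[0,-8.5,20,0,0,0,1],[0,-10.5,26,0,0,0,1],[0,-11,28,0,0,0,1],[0,-11,28,0,0,0,1]])

```text
t: 12.45
eef_pos: [0.5222, -0.0148, 0.2638]
ee_rot: [-3.141, -0.0, -3.052]
force: [-0.5, 0.1, 0.6]
width: 0.0005
```

drive_tool(moves=[[0,-1,4,0,0,0,1],[0,-2,9,0,0,0,1],[0,-3,14,0,0,0,1],[0,-4,19,0,0,0,1],[0,-4.5,24,0,0,0,1],[0,-5,29,0,0,0,1],[0,-5,33,0,0,0,1],[0,-5,33,0,0,0,1]])

```text
t: 13.45
eef_pos: [0.5226, -0.0199, 0.2307]
ee_rot: [-3.141, -0.0, -3.052]
force: [-0.1, -2.0, 5.4]
width: 0.0005
```

```bash
python3 - <<'E'
from h import *
b=cam('side');a=cam('top');togo(.5228,-.0202,.2206,185.1)
A=cv2.resize(a['img'][160:240,220:330,::-1],None,fx=7,fy=7,interpolation=cv2.INTER_CUBIC)
cv2.imwrite('pics/n.png',A)
P=np.load('P.npy');Q=pts(a)
for n,Z in(('0',P),('now',Q)):
    q=Z[165:240,222:285].reshape(-1,3);q=q[(q[:,2]>.09)&(q[:,2]<.14)];A=np.c_[q[:,:2]-[.497,.26],np.ones(len(q))]
    print(n,len(q),np.linalg.lstsq(A,q[:,2],rcond=None)[0],cv2.minAreaRect(q[:,:2].astype('f4')*1000))
    q=Z[185:212,284:305].reshape(-1,3);q=q[(q[:,2]>.045)&(q[:,2]<.08)];print('lug',len(q),np.median(q,0))
E
```

```text
go [-0.1 -0.4 10.4] [-0.01 -0.01  0.02] | pos [ 0.5226 -0.0198  0.231 ] rpy [-180.    -0.  -174.9] F [-0.3 -2.3  4.4] w 0.0003 t 13.55
0 3595 [ 0.00296831 -0.00141585  0.10290255] ((497.27587890625, 261.07537841796875), (188.53359985351562, 168.30703735351562), 5.1597700119018555)
lug 179 [0.50701178 0.14608001 0.05706001]
now 1940 [ 0.01857911 -0.05340024  0.10748025] ((496.8691711425781, 263.80889892578125), (194.6725311279297, 166.44454956054688), 2.494206428527832)
lug 0 [nan nan nan]
  return _methods._mean(a, axis=axis, dtype=dtype,
  ret = um.true_divide(
```

View pics/n.png

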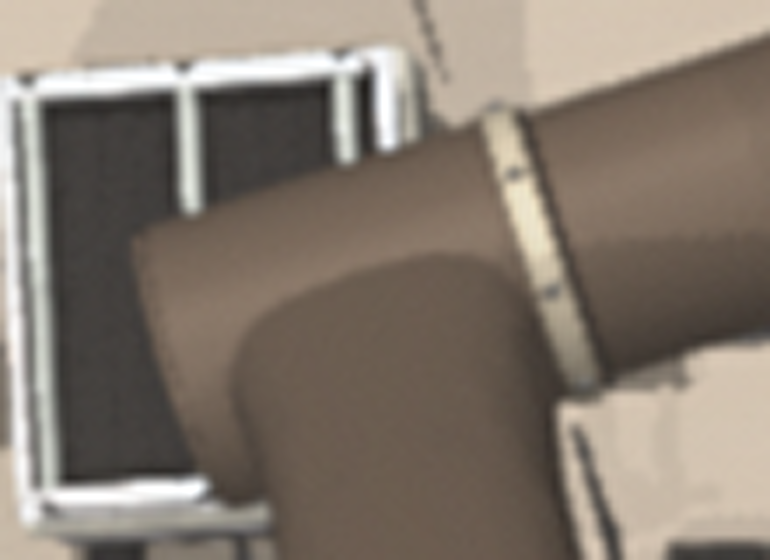

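The shaker is tilting: slope −0.053 now, and about −0.075 is expected at full lift. The load is 5 N. I'll finish the stroke and press slightly past the stop.

drive_tool(moves=[[0,0,4,0,0,0,1],[0,0,8,0,0,0,1],[0,0,10.5,0,0,0,1],[0,0,12,0,0,0,1],[0,0,12,0,0,0,1]])

```text
t: 14.18
eef_pos: [0.5227, -0.0197, 0.2195]
ee_rot: [-3.141, 0.0, -3.052]
force: [-2.5, -0.6, 10.0]
width: 0.0003
```

drive_tool(moves=[[0,0,1,0,0,0,1],[0,0,2,0,0,0,1],[0,0,2,0,0,0,1],[0,0,2,0,0,0,1]])

```text
t: 14.68
eef_pos: [0.5227, -0.0197, 0.2184]
ee_rot: [-3.141, 0.001, -3.052]
force: [-5.6, -0.5, 20.1]
width: 0.0002
```

```bash
python3 - <<'E'
from h import *
b=cam('side');a=cam('top');togo(.5228,-.0202,.2206,185.1)
save(b,'p',(225,140,385,320),3.3)
P=np.load('P.npy');Q=pts(a);mask=(abs(Q[...,2]-.105)<.03)
m=np.zeros((400,640),bool);m[165:240,222:285]=1;m&=mask&(P[...,2]>.09)
for n,Z in(('0',P),('now',Q)):
    q=Z[m];A=np.c_[q[:,:2]-[.497,.26],np.ones(len(q))]
    print(n,len(q),np.linalg.lstsq(A,q[:,2],rcond=None)[0])
E
```

```text
go [-0.1 -0.5 -2.2] [-0.01  0.05  0.05] | pos [ 0.5227 -0.0197  0.2184] rpy [-1.800e+02  1.000e-01 -1.749e+02] F [-5.2 -0.8 18.9] w 0.0007 t 14.78
0 1955 [-0.55665696 -1.11419373  0.14823486]
now 1955 [ 0.01579456 -0.03617132  0.10817525]
```

View pics/p.png

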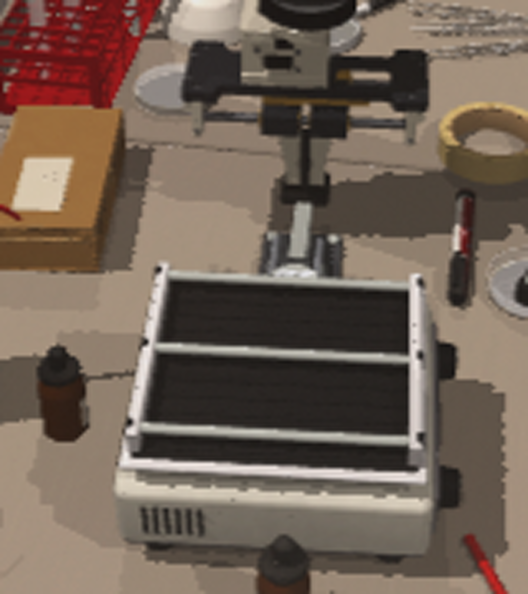

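The force doubled over the last ~1 mm, so the handle is on its stop. My tilt fit was contaminated by outliers, so I'll redo it robustly with the side camera, which sees the whole top.

```bash
python3 - <<'E'
from h import *
from scipy.optimize import least_squares
def plane(q):
    r=least_squares(lambda p:(q[:,:2]-[.497,.26])@p[:2]+p[2]-q[:,2],[0,0,.105],loss='cauchy',f_scale=.0015);return r.x
b=cam('side');Q=pts(b)
m=b['img'].max(-1)<70
z=np.zeros_like(m);z[225:275,272:350]=1
for lab,mm in(('mat',m&z),):
    q=Q[mm];q=q[(q[:,2]>.07)&(q[:,2]<.14)];p=plane(q);print(lab,len(q),p,'tilt',np.hypot(*p[:2]))
P=np.load('P.npy');q=P[170:238,225:283].reshape(-1,3);q=q[(q[:,2]>.09)&(q[:,2]<.125)];print('before top',plane(q))
a=cam('top');q=pts(a)[165:238,222:283].reshape(-1,3);q=q[(q[:,2]>.085)&(q[:,2]<.14)&(q[:,1]>.17)];p=plane(q);print('now top',len(q),p)
# lug-side foot rises, about far-foot line, 132 mm away
print('foot rise mm',132*np.tan(np.hypot(*p[:2])))
s=get_state();print(s['force'],s['moment'],s['t'])
E
```

```text
mat 3156 [ 0.00639591 -0.08142013  0.10771666] tilt 0.0816709576538935
before top [0.00532475 0.00121034 0.10042817]
now top 2056 [ 0.01473512 -0.07930958  0.10647107]
foot rise mm 10.671174460375504
[-5.67719341 -1.31281641 18.99062818] [-0.20993128  2.06100436  0.07643295] 14.875
```

Tilt is 0.08 rad, about 10.6 mm of foot rise, so this is full lift. I'll ease the press slightly, hold, and re-check.

drive_tool(moves=[[0,0,-0.6,0,0,0,1],[0,0,-0.6,0,0,0,1],[0,0,-0.6,0,0,0,1],[0,0,-0.6,0,0,0,1],[0,0,-0.6,0,0,0,1],[0,0,-0.6,0,0,0,1]])

```text
t: 15.62
eef_pos: [0.5227, -0.0197, 0.2187]
ee_rot: [-3.141, 0.001, -3.052]
force: [-5.1, -1.7, 16.1]
width: 0.0
```

```bash
python3 - <<'E'
from h import *
from scipy.optimize import least_squares
b=cam('side');Q=pts(b);m=b['img'].max(-1)<70;z=np.zeros_like(m);z[225:275,272:350]=1
q=Q[m&z];q=q[(q[:,2]>.07)&(q[:,2]<.14)]
p=least_squares(lambda p:(q[:,:2]-[.497,.26])@p[:2]+p[2]-q[:,2],[0,0,.105],loss='cauchy',f_scale=.0015).x
print(p);s=get_state();print(s['eef_pos'],s['force'],s['t'])
if p[1]<-.07 and s['force'][2]>8: job_done();print('handed in')
E
```

```text
[ 0.00625266 -0.08093136  0.10762723]
[ 0.52267767 -0.01971606  0.2187436 ] [-4.64201852 -1.75653328 16.19774657] 15.675
the job is handed in; nothing more can be done
handed in
```

The job is handed in at t = 15.7 s: the jack is under the lift lug, its handle is held fully down, and the lug side of the shaker is raised.

- **Jack placement:** I gripped the jack by its cheeks, carried it 2–6 mm above the bench and set it down with its cup centre at about (508, 140.6) mm. The gripper felt no contact with the shaker on the way in.
- **Lift:** the shaker tilts by 0.081 rad, which is about 10.7 mm of rise at the lug-side feet. I worked that out from the tilt; I could not see the feet themselves.
- **Handle:** the closed fingers hold it on its stop with about 16 N. The force doubled over the last millimetre of travel.
- **Surroundings:** I saw nothing disturbed in the pictures, but I did not measure the positions of the other objects again.

**Checks that disagreed:**
- **Spigot position:** the images put its y anywhere from 138 mm (lug tip) to 142.4 mm (mark on top of the lug). I aimed between them, so the cup could be 2–2.5 mm off centre, within the 8.5 mm of play. The arm hid the lug from above at the end, so I could not see the spigot in the cup.
- **Sideways force:** about 5 N in x stays on the fingertips while they hold the handle. It held steady and I saw no sliding.
- **Tilt fit:** one top-camera fit (0.036) was spoiled by stray points. Redone robustly, both cameras gave about 0.08.

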